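Edge the melamine plate off the shelf and cover the tumbler with it

TASK

Cover the open steel tumbler with the oblong melamine plate, which lies in a bay of the grey shelf where no finger gets round or under it. Pressing it only lightly, edge it straight out over the shelf's front edge until about 5 cm overhangs while it still lies flat on the shelf, then pinch the overhanging end across its width and lift it off. Lay it gently, level and centred, across the mouth of the tumbler and let go, leaving the tumbler standing where it is and everything else undisturbed.

Things in the scene. Friction and masses are not known exactly. Their poses are not given: they have to be found in the camera images.
- shelf: Low grey plastic shelf unit, fixed, hard and rigid. Origin: at worktop height, straight below the middle of the deck's front edge. x points from the front edge into the shelf (away from the robot), y left, z up. Flat level deck 120 mm above the worktop, x 0 to 225 mm, y -93 to 223 mm. The part y 92 to 223 carries sippy cup and canister.
- deck_edge (a point): Point on the deck surface, middle of its front edge, axes as the shelf. Two bays, 80 mm wide inside, centred 44 mm left and 44 mm right of it, are open at the front; dividers 8 mm wide and 14 mm high run along their sides, a lip 24 mm high closes them 213 mm behind. Ahead of the edge there is free space down to the worktop. The plate pressed on the deck with over 22 N counts as damage.
- plate: Oblong flat rectangular melamine plate, 180 x 66 x 7 mm (red), 0.16 to 0.28 kg, lying in one of the bays (either), front end 10 to 24 mm behind the edge. Origin: centre of its underside; x along its length (to the back of the shelf), z up. Closed fingertips pressing about 8 to 12 N near its middle drag it along; less may slip.
- plate_front (a point): Middle of the lower edge of the plate's front end (the end nearest the robot at the start), 90 mm from its origin along its -x.
- tumbler: Open steel tumbler standing loose on the worktop, right of the shelf: 85 mm high, 52 mm outside diameter at the mouth, wall 3 mm, 0.3 kg. Origin: centre of its underside.
- tumbler_rim (a point): Centre of the tumbler's mouth, at rim height (85 mm above its underside).
- breadboard: Bystander: small wooden bread board, 140 x 60 x 12 mm, lying in the other bay. Origin: centre of its underside.
- sippy: Bystander: transparent sippy cup with spout and button lid, 72 mm wide, 122 mm high, standing on the wide left part of the deck. Origin: centre of its underside.
- canister: Bystander: aluminium canister with screw lid, 76 mm wide, 107 mm high, on the wide left part of the deck behind the sippy cup. Origin: centre of its underside.
- peg: Bystander: plastic spring clothes peg, 75 mm long, 11 mm high, lying on the worktop. Origin: centre of its underside.
- spoon: Bystander: wooden spoon, 170 mm long, lying on the worktop.
- jar: Bystander: glass jar, 60 mm wide, 70 mm high, on the worktop behind the tumbler. Origin: centre of its underside.
- mug: Bystander: white mug, 76 mm wide, 70 mm high, on the worktop. Origin: centre of its underside.
- bowl: Bystander: bowl, 130 mm wide, 50 mm high, on the worktop. Origin: centre of its underside.
There are look-alikes about, which are no part of the job. What is shaped like the plate but green or white is not meant.

How it is judged:
By the outcome, as a careful person would: the job done as asked, in the order asked, and still so for the second after the job is handed in, with the robot touching nothing.
It also fails if it takes over 67 s, if anything falls off the work surface, if the arm or the gripper's body presses on something with over 40 N, if the wrist force passes 120 N, or if a joint passes its speed limit or range.

ROBOT

A 6-joint arm with a two-finger parallel gripper is mounted at the origin on the work surface. World frame = base frame: x ahead of the robot, y to its left, z up, the work surface at z = 0. Lengths are in m, angles in rad, forces in N, time in s.
With the tool pointing down it reaches from about 0.2 to 0.875 m from the base axis. Payload 3.4 kg.
Tool frame: the origin (TCP) lies between the finger pads; the fingertips stand 22 mm ahead of it and the grasp point (between the pads) lies 3 mm ahead of it; z points along the fingers, y is the line along which they close (so a half turn about z gives the same grasp; the last joint's range is limited). The gripper opens to 94 mm and grips with 3 to 60 N. Pads are 16 mm wide; open, the fingers measure 119 mm over their backs; the gripper's body (75 mm by 177 mm) begins 78 mm behind the grasp point.
Start: joints at [1.051, 0.276, 1.505, -0, 1.361, -0.121], TCP at [0.223, 0.53, 0.227] pointing down, gripper open.
Joint ranges: [-2.89, 2.89], [-0.75, 2.08], [0.22, 2.7], [-1.18, 4.32], [0.11, 2.71], [-2.7, 2.7]. Speed limits (rad/s): [2.57, 2.57, 3.14, 3.14, 3.14, 3.14].

INTERFACE

Orientations are given as a unit quaternion [w, x, y, z].
In Python, from station import telemetry, optics, workorder gives the robot as it stands. The module is installed in compiled form; this text tells all that it offers.
- The arm moves only by the tool play_rows, never from a script. Its argument "commands" is a list of rows, each a list of 7 numbers: the finger opening in mm, from 0 to 94, then the shift along the world's x, y, z in mm, then the turn, a rotation vector about the world's x, y, z in rad. A call has exactly 8 rows; each row shifts and turns the commanded pose from where the row before left it; what a row does not reach is not made up. A row lasts 1/12 s, in which the tool goes at most 41.7 mm and 7.16 degrees, less where a joint would pass 70% of its speed; a pose out of reach is approached as far as the arm can. A call with a gripper value outside its range is refused whole. The fingers move at their own pace and stop on an object; "newtons" is the grip in N (left out, the last holds). Time passes only in rows, so rows that do not move let the fingers close, or fill a call up. It gives the time, the measured TCP pose, the force, the opening and the grip force at its end, in the units of the state.
- telemetry.get_obs(): the state, without advancing time (a new reading comes with each control period).
- optics.capture(name): name is "scene" or "top" or "wrist"; returns a dict with "img" (480x640x3 uint8, red, green, blue), "vfov" (degrees; the focal length in pixels is half the picture's height over the tangent of half this angle, whatever the lens; pixels are square), "cx", "cy" (the principal point, pixels), "D" ([k1, k2, p1, p2, k3] as OpenCV has them; the pictures are not rectified), "rvec" (rotation vector, rad) and "tvec" (3), from world to camera coordinates, as OpenCV has them; the wrist camera has in their place "mount" (4x4, takes a point from camera to tool coordinates, whose origin is the TCP and whose axes are the flange's). Camera axes: x right, y down, z forward; pixel columns grow to the right and rows downward; lengths in m; the calibration is good to about 2 mm. A picture is of the moment at which its call begins: read the wrist's pose just before it. There is no depth.
- workorder.close_job(): hands the job in; it is judged then, once.
The state is a dict: "t": time; "joint_positions": joint angles; "qd": joint speeds; "joint_torque": joint torques, N m; "ee_pos": TCP position; "eef_rot": TCP orientation; "ft_force": force on the tool from outside, world axes, zero at the start; "ft_torque": the same for the moment, N m; "opening": finger opening in m; "gripper_force": force on a finger pad.
Only numpy, scipy, OpenCV 4.12 (cv2) and the standard library are available. Lean on these libraries where they do the work, as an engineer would, in place of code of your own. Each camera call takes 0.05 s, during which the arm holds its last target. There are 200 camera calls.

## Working session

There is one attempt and no reset: what is moved stays moved. The work goes in short steps, Python scripts to look and compute and a tool call to move; the robot and the scene stay as the last step left them, time stands still between calls to the robot, and variables do not carry over. Pictures are saved under pics/ and viewed, at most 10 in all, crops included, and the job is handed in when it is done.

Besides the shell and the picture viewer there is one more tool, called after "Request:" by a JSON object that holds its "fn" and its "kwargs", one argument or row to a line. play_rows: Moves the arm, as the interface text tells. Its arguments: {"type":"object","properties":{"commands":{"type":"array","items":{"type":"array","items":{"type":"number"}}},"newtons":{"type":"number"}},"required":["commands"]}

```bash
mkdir -p pics; cat > h.py <<'E'
import numpy as np, cv2
from station import telemetry, optics, workorder
def cap(n, f=None):
    o=telemetry.get_obs(); c=optics.capture(n)
    if f: cv2.imwrite('pics/'+f, cv2.cvtColor(np.ascontiguousarray(c['img']),cv2.COLOR_RGB2BGR))
    h=c['img'].shape[0]; fl=h/2/np.tan(np.radians(c['vfov'])/2)
    c['K']=np.array([[fl,0,c['cx']],[0,fl,c['cy']],[0,0,1.]])
    c['D']=np.array(c['D'],float)
    if 'mount' in c:
        w,x,y,z=o['eef_rot']; from scipy.spatial.transform import Rotation as R
        T=np.eye(4);T[:3,:3]=R.from_quat([x,y,z,w]).as_matrix();T[:3,3]=o['ee_pos']
        M=T@np.array(c['mount']); Mi=np.linalg.inv(M); c['R']=Mi[:3,:3]; c['t']=Mi[:3,3]
    else:
        c['R']=cv2.Rodrigues(np.array(c['rvec'],float))[0]; c['t']=np.array(c['tvec'],float).ravel()
    return c
def toplane(c,uv,z):
    p=cv2.undistortPoints(np.array(uv,float).reshape(-1,1,2),c['K'],c['D']).reshape(-1,2)
    d=np.c_[p,np.ones(len(p))]@c['R']; o=-c['R'].T@c['t']
    return o+d*((z-o[2])/d[:,2])[:,None]
def proj(c,P):
    return cv2.projectPoints(np.array(P,float).reshape(-1,1,3),cv2.Rodrigues(c['R'])[0],c['t'],c['K'],c['D'])[0].reshape(-1,2)
E
python3 -c "
from h import *
for n in ('scene','top'):
    c=cap(n,n+'0.png'); print(n,-c['R'].T@c['t'],c['vfov'])
print(telemetry.get_obs())"
```

```text
scene [0.92085308 0.32719895 0.89380802] 57.04676871724121
top [ 0.29385036 -0.03106653  1.09041388] 53.566538528449954
{'t': 0.1, 'joint_positions': array([ 1.05099979e+00,  2.76527892e-01,  1.50596183e+00, -3.04037811e-05,
        1.36069377e+00, -1.21009673e-01]), 'qd': array([ 0.00098325, -0.00051192, -0.00442235,  0.00084429, -0.00114277,
        0.00147889]), 'joint_torque': array([ 2.33794723e-03, -4.05454874e+01, -2.37778258e+01,  7.04727368e-02,
        2.97493965e-02, -2.45457227e-05]), 'ee_pos': array([0.22306649, 0.52947672, 0.22671122]), 'eef_rot': array([-2.36407525e-04,  1.98071634e-01,  9.80187224e-01, -7.59619287e-04]), 'ft_force': array([-0.38343666, -0.50318154, -0.20103511]), 'ft_torque': array([ 0.05034466, -0.01596756,  0.01342732]), 'gripper_force': 0.0, 'opening': 0.09413215888940395}
```

View pics/top0.png

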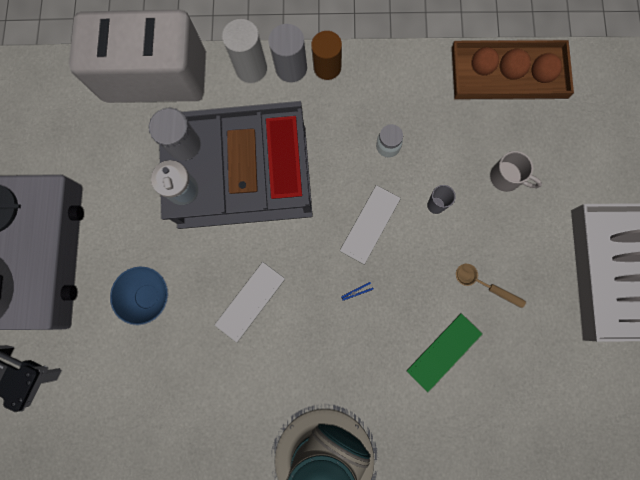

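View pics/scene0.png

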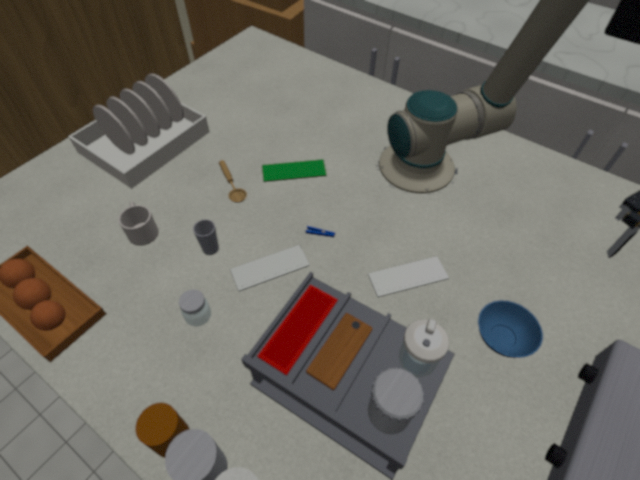

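Candidates for the plate: red at top (284,157), white at (370,224) and (250,302), green at (444,352). By the description it is the red one, in the right bay. The tumbler is at (440,199), the jar (lidded) at (389,140) and the mug (with handle) at (513,170). I'll check with one close crop and measure.

```bash
python3 - <<'E'
from h import *
c=cap('top'); s=cap('scene')
for n,k in (('top',c),('scene',s)):
    im=k['img'].astype(int); m=((im[...,0]>90)&(im[...,1]<45)&(im[...,2]<45)).astype(np.uint8)
    l=cv2.connectedComponentsWithStats(m); i=1+np.argmax(l[2][1:,4]); m=(l[1]==i).astype(np.uint8)
    pts=np.argwhere(m)[:,::-1].astype(float)
    P=toplane(k,pts,0.127)[:,:2].astype(np.float32)
    r=cv2.minAreaRect(P); print(n,l[2][i],r, P.mean(0)); print(cv2.boxPoints(r))
    # deck front corners
print('deck', toplane(c,[[311,210],[303,106],[264,214],[160,221]],.12))
a=cv2.resize(c['img'][90:230,150:320],None,fx=4,fy=4,interpolation=cv2.INTER_CUBIC)[:, :680]
b=cv2.resize(c['img'][120:220,370:470],None,fx=4,fy=4,interpolation=cv2.INTER_CUBIC)
b=cv2.resize(b,(120,120)) if False else b
o=np.zeros((560,800,3),np.uint8); o[:,:480]=a[:,200:680]; o[:320,480:]=b[60:380,80:400]
cv2.imwrite('pics/crop.png',o[...,::-1])
E
```

```text
top [ 266  116   36   83 2455] ((0.641158401966095, 0.0821821540594101), (0.17911504209041595, 0.06497062742710114), 4.7116570472717285) [0.6398     0.08202328]
[[0.54923517 0.10720132]
 [0.5545719  0.04245025]
 [0.73308164 0.05716299]
 [0.7277449  0.12191406]]
scene [ 258  286   79   89 2966] ((0.6454894542694092, 0.083278127014637), (0.17808546125888824, 0.06457012891769409), 4.60603141784668) [0.65025467 0.08394819]
[[0.55414164 0.10830845]
 [0.5593269  0.04394685]
 [0.73683727 0.0582478 ]
 [0.731652   0.1226094 ]]
deck [[0.52480018 0.02285735 0.12      ]
 [0.7578305  0.04106433 0.12      ]
 [0.51696769 0.12145821 0.12      ]
 [0.5036422  0.34077106 0.12      ]]
```

View pics/crop.png

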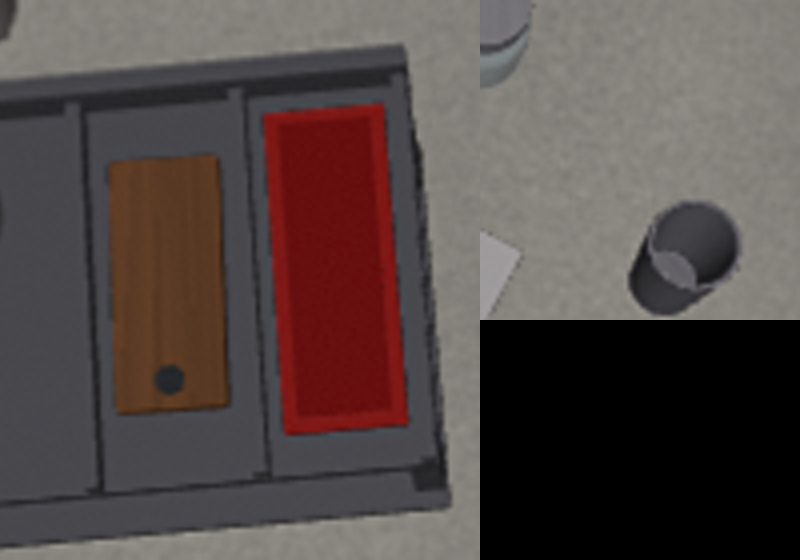

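The crop confirms the oblong red plate in the right bay, the bread board in the other bay, and the open tumbler with its rim centred near top px (443.5,196.2). Next: the edge, the tumbler, and the travel.

```bash
python3 - <<'E'
from h import *
c=cap('top'); s=cap('scene')
print('edge',toplane(c,[[309.5,206.5],[267.5,210],[225,213]],.12))
print('rim top',toplane(c,[[443.4,196.1]],.085),'scene',toplane(s,[[205.5,228]],.085))
print('sippy',toplane(c,[[168,178]],.24),'can',toplane(c,[[170,125]],.227),'jar',toplane(c,[[390,131]],.07),'mug',toplane(c,[[515,166]],.07))
print('scene edge', toplane(s,[[312,277],[350,297]],.12))
cr=cv2.resize(s['img'][205:395,170:400],None,fx=3.4,fy=3.1,interpolation=cv2.INTER_CUBIC)
cv2.imwrite('pics/crop2.png',cr[:600,:800,::-1]); print(cr.shape)
E
```

```text
edge [[0.5323589  0.02602986 0.12      ]
 [0.52551397 0.11425874 0.12      ]
 [0.51976685 0.2037413  0.12      ]]
rim top [[ 0.5620367  -0.26319334  0.085     ]] scene [[ 0.56452327 -0.25787683  0.085     ]]
sippy [[0.55989081 0.28442705 0.24      ]] can [[0.67083541 0.29137725 0.227     ]] jar [[ 0.71899718 -0.15286459  0.07      ]] mug [[ 0.63419277 -0.42941219  0.07      ]]
scene edge [[0.53939087 0.03408826 0.12      ]
 [0.53105096 0.12278624 0.12      ]]
(589, 782, 3)
```

View pics/crop2.png

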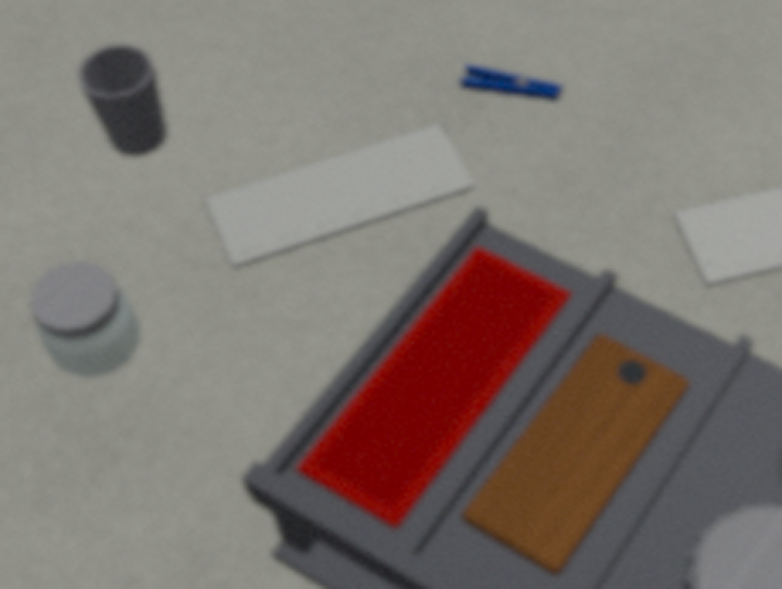

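Plate front is about 22 mm behind the edge, so drag about 72 mm along yaw 4.7°. Moving now.

Request:
{"fn": "play_rows", "kwargs": {
  "commands": [
    [0,5,-10,30,0,0,0.03],
    [0,15,-20,30,0,0,0.03],
    [0,25,-28,20,0,0,0.03],
    [0,25,-28,10,0,0,0.03],
    [0,25,-28,0,0,0,0.03],
    [0,25,-28,0,0,0,0.03],
    [0,25,-28,0,0,0,0.03],
    [0,25,-28,0,0,0,0.03]
  ],
  "newtons": 20
}}

```text
t: 0.97
ee_pos: [0.3936, 0.331, 0.3174]
eef_rot: [0.0, 0.078, 0.997, 0.0]
ft_force: [-0.3, 0.2, -0.5]
opening: 0.0439
gripper_force: 0.0
```

Request:
{"fn": "play_rows", "kwargs": {
  "commands": [
    [0,25,-26,0,0,0,0.03],
    [0,25,-26,0,0,0,0.03],
    [0,25,-26,0,0,0,0.03],
    [0,25,-26,0,0,0,0.03],
    [0,25,-26,0,0,0,0.03],
    [0,25,-26,0,0,0,0.03],
    [0,25,-26,0,0,0,0.03],
    [0,25,-26,0,0,0,0.03]
  ]
}}

```text
t: 1.63
ee_pos: [0.5937, 0.123, 0.3171]
eef_rot: [0.0, -0.041, 0.999, 0.0]
ft_force: [-0.5, -0.2, 0.2]
opening: 0.0005
gripper_force: 0.0
```

```bash
cat > st.py <<'E'
from h import *
from scipy.spatial.transform import Rotation as R
def st():
    o=telemetry.get_obs(); w,x,y,z=o['eef_rot']; m=R.from_quat([x,y,z,w]).as_matrix()
    print('t',round(o['t'],2),'p',np.round(o['ee_pos']*1000,1),'yawY',round(np.degrees(np.arctan2(m[1,1],m[0,1])),2),'zax',np.round(m[:,2],4),'F',np.round(o['ft_force'],1),'open',round(o['opening']*1000,1),'g',round(o['gripper_force'],1))
st()
E
python3 st.py
```

```text
t 1.63 p [593.7 123.  317.1] yawY 94.72 zax [-0.e+00  3.e-04 -1.e+00] F [-0.5 -0.2  0.2] open 0.5 g 0.0
```

Request:
{"fn": "play_rows", "kwargs": {
  "commands": [
    [0,16,-14,0,0,0,0],
    [0,16,-14,0,0,0,0],
    [0,14,-12,0,0,0,0],
    [0,0,0,-20,0,0,0],
    [0,0,0,-20,0,0,0],
    [0,0,0,-10,0,0,0],
    [0,0,0,0,0,0,0],
    [0,0,0,0,0,0,0]
  ]
}}

```text
t: 2.3
ee_pos: [0.6385, 0.0846, 0.2669]
eef_rot: [-0.0, -0.041, 0.999, 0.0]
ft_force: [0.5, 0.2, 1.4]
opening: 0.0005
gripper_force: 0.0
```

```bash
python3 - <<'E'
from st import *
k=cap('wrist','w1.png')
im=k['img'].astype(int); m=((im[...,0]>90)&(im[...,1]<50)&(im[...,2]<50)).astype(np.uint8)
l=cv2.connectedComponentsWithStats(m); i=1+np.argmax(l[2][1:,4]); m=(l[1]==i)
print(l[2][i]); P=toplane(k,np.argwhere(m)[:,::-1],.127)[:,:2].astype(np.float32)
r=cv2.minAreaRect(P);print(r,cv2.boxPoints(r))
E
```

```text
t 2.3 p [638.5  84.6 266.9] yawY 94.67 zax [-1.e-03  1.e-04 -1.e+00] F [0.5 0.2 1.4] open 0.5 g 0.0
[ 286  142   61  188 7813]
((0.6461520791053772, 0.08160880953073502), (0.16939570009708405, 0.05073068290948868), 4.586195468902588) [[0.5596973  0.1001206 ]
 [0.5637536  0.04955235]
 [0.7326069  0.06309702]
 [0.72855055 0.11366527]]
```

View pics/w1.png

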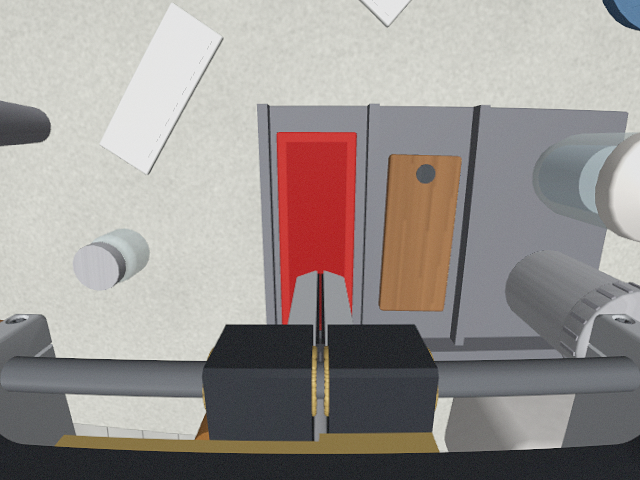

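Wrist view: the plate's front end is at row 132 (cols 277–357) and the deck edge at row ~105.5, with the bay clear. I'll compute with these.

```bash
python3 - <<'E'
from st import *
k=cap('wrist')
print(toplane(k,[[277,132],[357,132]],.127)); print(toplane(k,[[272,105.5],[366,106]],.12))
print('bay inner',toplane(k,[[271,110],[367,110]],.12))
E
```

```text
t 2.35 p [639.   84.7 267.9] yawY 94.67 zax [ 1.1e-03  1.0e-04 -1.0e+00] F [0.3 0.6 0.3] open 0.4 g 0.0
[[0.55717493 0.04247977 0.127     ]
 [0.55196278 0.10725896 0.127     ]]
[[0.53636097 0.03643672 0.12      ]
 [0.53056781 0.11315633 0.12      ]]
bay inner [[0.53994207 0.03579534 0.12      ]
 [0.53361152 0.114317   0.12      ]]
```

Request:
{"fn": "play_rows", "kwargs": {
  "commands": [
    [0,2,-1,-20,0,0,0],
    [0,2,-1,-25,0,0,0],
    [0,0,0,-25,0,0,0],
    [0,0,0,-20,0,0,0],
    [0,0,0,-10,0,0,0],
    [0,0,0,-5,0,0,0],
    [0,0,0,-3,0,0,0],
    [0,0,0,0,0,0,0]
  ]
}}

```text
t: 3.07
ee_pos: [0.6434, 0.0826, 0.16]
eef_rot: [0.001, -0.041, 0.999, 0.0]
ft_force: [-0.1, -0.1, -0.5]
opening: 0.0005
gripper_force: 0.0
```

Request:
{"fn": "play_rows", "kwargs": {
  "commands": [
    [0,0,0,-2,0,0,0],
    [0,0,0,-2,0,0,0],
    [0,0,0,-2,0,0,0],
    [0,0,0,-1,0,0,0],
    [0,0,0,-1,0,0,0],
    [0,0,0,-1,0,0,0],
    [0,0,0,0,0,0,0],
    [0,0,0,0,0,0,0]
  ]
}}

```text
t: 3.73
ee_pos: [0.6428, 0.0825, 0.15]
eef_rot: [-0.0, -0.041, 0.999, 0.0]
ft_force: [-0.3, -0.0, -0.7]
opening: 0.0005
gripper_force: 0.0
```

Request:
{"fn": "play_rows", "kwargs": {
  "commands": [
    [0,0,0,-0.5,0,0,0],
    [0,0,0,0,0,0,0],
    [0,0,0,-0.5,0,0,0],
    [0,0,0,0,0,0,0],
    [0,0,0,-0.5,0,0,0],
    [0,0,0,0,0,0,0],
    [0,0,0,0,0,0,0],
    [0,0,0,0,0,0,0]
  ]
}}

```text
t: 4.4
ee_pos: [0.6429, 0.0825, 0.1493]
eef_rot: [0.0, -0.041, 0.999, 0.0]
ft_force: [-0.5, -0.5, 5.8]
opening: 0.0004
gripper_force: 2.7
```

Request:
{"fn": "play_rows", "kwargs": {
  "commands": [
    [0,0,0,-0.4,0,0,0],
    [0,0,0,0,0,0,0],
    [0,0,0,0,0,0,0],
    [0,0,0,0,0,0,0],
    [0,0,0,0,0,0,0],
    [0,0,0,0,0,0,0],
    [0,0,0,0,0,0,0],
    [0,0,0,0,0,0,0]
  ]
}}

```text
t: 5.07
ee_pos: [0.6429, 0.0825, 0.1493]
eef_rot: [0.001, -0.041, 0.999, 0.0]
ft_force: [-3.1, 0.1, 6.4]
opening: 0.0003
gripper_force: 3.5
```

Request:
{"fn": "play_rows", "kwargs": {
  "commands": [
    [0,0,0,-0.5,0,0,0],
    [0,0,0,0,0,0,0],
    [0,0,0,0,0,0,0],
    [0,0,0,0,0,0,0],
    [0,0,0,0,0,0,0],
    [0,0,0,0,0,0,0],
    [0,0,0,0,0,0,0],
    [0,0,0,0,0,0,0]
  ]
}}

```text
t: 5.73
ee_pos: [0.6429, 0.0825, 0.1492]
eef_rot: [0.001, -0.041, 0.999, 0.0]
ft_force: [-2.0, -0.2, 8.7]
opening: 0.0007
gripper_force: 4.5
```

Request:
{"fn": "play_rows", "kwargs": {
  "commands": [
    [0,0,0,-0.2,0,0,0],
    [0,-1,-0.1,0,0,0,0],
    [0,-2,-0.15,0,0,0,0],
    [0,-2,-0.15,0,0,0,0],
    [0,-2,-0.15,0,0,0,0],
    [0,-2,-0.2,0,0,0,0],
    [0,-2,-0.15,0,0,0,0],
    [0,-2,-0.15,0,0,0,0]
  ]
}}

```text
t: 6.4
ee_pos: [0.6329, 0.0815, 0.1493]
eef_rot: [0.004, -0.041, 0.999, 0.0]
ft_force: [2.4, 0.2, 5.5]
opening: 0.0003
gripper_force: 2.9
```

```bash
cat > pl.py <<'E'
from st import *
c=cap('top'); im=c['img'].astype(int); m=((im[...,0]>90)&(im[...,1]<45)&(im[...,2]<45)).astype(np.uint8)
l=cv2.connectedComponentsWithStats(m); P=[]
ids=[i for i in range(1,l[0]) if l[2][i,4]>60]
P=toplane(c,np.argwhere(np.isin(l[1],ids))[:,::-1],.127)[:,:2].astype(np.float32)
r=cv2.minAreaRect(P); b=cv2.boxPoints(r); b=b[np.argsort(b[:,0])]; print(r,'front',b[:2].mean(0),'back',b[2:].mean(0))
E
python3 pl.py
```

```text
t 6.4 p [632.9  81.5 149.3] yawY 94.65 zax [ 7.9e-03  4.0e-04 -1.0e+00] F [2.4 0.2 5.5] open 0.3 g 2.9
((0.5951200127601624, 0.05331265926361084), (0.10098011046648026, 0.01892341487109661), 0.5760301947593689) front [0.5446325  0.05280506] back [0.64560753 0.05382026]
```

```bash
cat > pl.py <<'E'
from st import *
k=cap('wrist','wl.png'); im=k['img'].astype(int); m=((im[...,0]>90)&(im[...,1]<80)&(im[...,2]<80)).astype(np.uint8)
l=cv2.connectedComponentsWithStats(m); i=1+np.argmax(l[2][1:,4]); q=l[1]==i
pts=np.argwhere(q)[:,::-1]; P=toplane(k,pts,.127)[:,:2]
u=np.array([.9966,.082]); v=np.array([-.082,.9966]); e=np.array([.5335,.0748])
a=(P-e)@u; b=(P-e)@v; 
f=np.percentile(a,.3); n=a<np.min(a)+.03
print(l[2][i],'front vs edge mm',1000*a.min(),1000*f,'sides',1000*np.percentile(b[n],[.5,99.5]))
for lo in (.005,.04):
    s=(a>a.min()+lo)&(a<a.min()+lo+.005); print(1000*b[s].min(),1000*b[s].max())
E
python3 pl.py
```

```text
t 6.45 p [632.4  81.5 149.3] yawY 94.64 zax [ 7.2e-03  4.0e-04 -1.0e+00] F [3.  0.6 6.1] open 0.5 g 2.9
[  252   114   134   247 23424] front vs edge mm 9.654331458464874 10.102095802867252 sides [-34.77839611  29.58311374]
-35.090353008729366 29.88986318676086
-34.77248655930321 29.743701240354824
```

Request:
{"fn": "play_rows", "kwargs": {
  "commands": [
    [0,-2,-0.15,-0.3,0,0,0],
    [0,-2.5,-0.2,-0.2,0,0,0],
    [0,-2.5,-0.2,0,0,0,0],
    [0,-2.5,-0.2,0,0,0,0],
    [0,-2.5,-0.2,0,0,0,0],
    [0,-2.5,-0.2,0,0,0,0],
    [0,-2.5,-0.2,0,0,0,0],
    [0,-2.5,-0.2,0,0,0,0]
  ]
}}

```text
t: 7.17
ee_pos: [0.6141, 0.08, 0.1492]
eef_rot: [0.005, -0.041, 0.999, 0.0]
ft_force: [3.3, 0.3, 7.2]
opening: 0.0005
gripper_force: 3.6
```

Request:
{"fn": "play_rows", "kwargs": {
  "commands": [
    [0,-2.5,-0.2,0,0,0,0],
    [0,-2.5,-0.2,0,0,0,0],
    [0,-2.5,-0.2,0,0,0,0],
    [0,-2.5,-0.2,0,0,0,0],
    [0,-2.5,-0.2,0,0,0,0],
    [0,-2.5,-0.2,0,0,0,0],
    [0,0,0,0,0,0,0],
    [0,0,0,0,0,0,0]
  ]
}}

```text
t: 7.83
ee_pos: [0.5985, 0.0788, 0.1492]
eef_rot: [0.004, -0.041, 0.999, 0.0]
ft_force: [1.6, 0.2, 8.2]
opening: 0.0003
gripper_force: 4.1
```

```bash
python3 pl.py
```

```text
t 7.83 p [598.5  78.8 149.2] yawY 94.65 zax [ 8.2e-03  4.0e-04 -1.0e+00] F [1.6 0.2 8.2] open 0.3 g 4.1
[  252   115   134   246 23411] front vs edge mm -24.035465722248656 -23.883350830314313 sides [-34.66028518  29.56397641]
-34.979405889517565 29.88207706541292
-34.735994520270516 29.78583197318157
```

Request:
{"fn": "play_rows", "kwargs": {
  "commands": [
    [0,-2.5,-0.2,-0.1,0,0,0],
    [0,-2.5,-0.2,0,0,0,0],
    [0,-2.5,-0.2,0,0,0,0],
    [0,-2.5,-0.2,0,0,0,0],
    [0,-2.5,-0.2,0,0,0,0],
    [0,-2.5,-0.2,0,0,0,0],
    [0,-2.5,-0.2,0,0,0,0],
    [0,-2.5,-0.2,0,0,0,0]
  ]
}}

```text
t: 8.55
ee_pos: [0.5794, 0.0772, 0.1493]
eef_rot: [0.005, -0.041, 0.999, 0.0]
ft_force: [3.3, 1.2, 7.3]
opening: -0.0002
gripper_force: 3.9
```

Request:
{"fn": "play_rows", "kwargs": {
  "commands": [
    [0,-2.5,-0.2,0,0,0,0],
    [0,-2.5,-0.2,0,0,0,0],
    [0,-1.2,-0.1,0,0,0,0],
    [0,0,0,0,0,0,0],
    [0,0,0,0,0,0,0],
    [0,0,0,0,0,0,0],
    [0,0,0,0,0,0,0],
    [0,0,0,0,0,0,0]
  ]
}}

```text
t: 9.22
ee_pos: [0.5728, 0.0766, 0.1493]
eef_rot: [0.005, -0.041, 0.999, -0.0]
ft_force: [2.3, 0.3, 9.2]
opening: 0.0006
gripper_force: 4.3
```

```bash
python3 pl.py
```

```text
t 9.22 p [572.8  76.6 149.3] yawY 94.65 zax [ 9.e-03  3.e-04 -1.e+00] F [2.3 0.3 9.2] open 0.6 g 4.3
[  252   115   134   246 23397] front vs edge mm -49.81330318628157 -49.65918884393634 sides [-34.58794197  29.54709733]
-34.939648114096485 29.903720776770193
-34.72571069696455 29.81346246937759
```

View pics/wl.png

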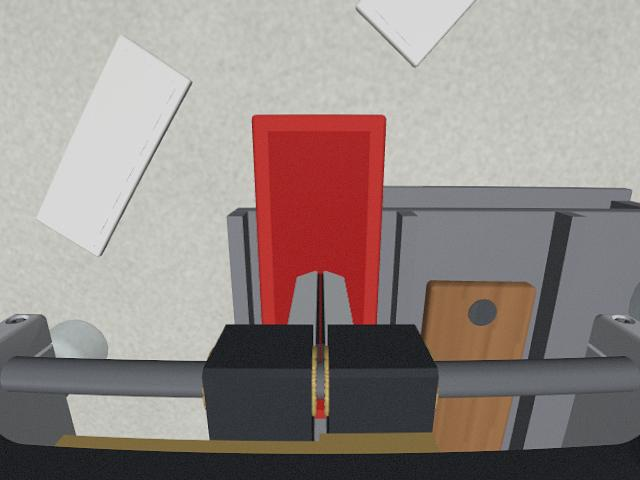

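Request:
{"fn": "play_rows", "kwargs": {
  "commands": [
    [0,0,0,2,0,0,0],
    [0,0,0,5,0,0,0],
    [0,0,0,20,0,0,0],
    [0,0,0,25,0,0,0],
    [0,0,0,25,0,0,0],
    [94,-5,0,10,0,0,0],
    [94,-20,-1.5,0,0,0,0],
    [94,-25,-2,0,0,0,0]
  ],
  "newtons": 50
}}

```text
t: 9.93
ee_pos: [0.5194, 0.073, 0.2336]
eef_rot: [0.0, -0.041, 0.999, 0.0]
ft_force: [0.5, 0.6, -0.7]
opening: 0.0169
gripper_force: 0.0
```

Request:
{"fn": "play_rows", "kwargs": {
  "commands": [
    [94,-4,-0.5,0,0,0,0],
    [94,0,0,0,0,0,0],
    [94,0,0,0,0,0,0],
    [94,0,0,0,0,0,0],
    [94,0,0,0,0,0,0],
    [94,0,0,0,0,0,0],
    [94,0,0,0,0,0,0],
    [94,0,0,0,0,0,0]
  ]
}}

```text
t: 10.6
ee_pos: [0.5154, 0.0726, 0.2336]
eef_rot: [-0.0, -0.041, 0.999, 0.0]
ft_force: [-0.5, 0.6, 0.3]
opening: 0.0707
gripper_force: 0.0
```

```bash
python3 pl.py; python3 - <<'E'
from h import *
a=cv2.imread('pics/wl.png')
c=cap('scene'); s=c['img'][200:350,230:400,::-1]
s=cv2.resize(s,(400,353))
o=np.zeros((480,800,3),np.uint8); o[:,:400]=a[:,200:600]; o[:353,400:]=s; cv2.imwrite('pics/o1.png',o)
E
```

```text
t 10.6 p [515.4  72.6 233.6] yawY 94.65 zax [-3.e-04  1.e-04 -1.e+00] F [-0.5  0.6  0.3] open 70.7 g 0.0
[  276   203    86   159 12856] front vs edge mm -50.71919625991493 -50.64458894083554 sides [-34.47620303  29.40248024]
-34.73746645739554 29.17892319186861
-35.129023575542526 30.153190121722545
```

View pics/o1.png

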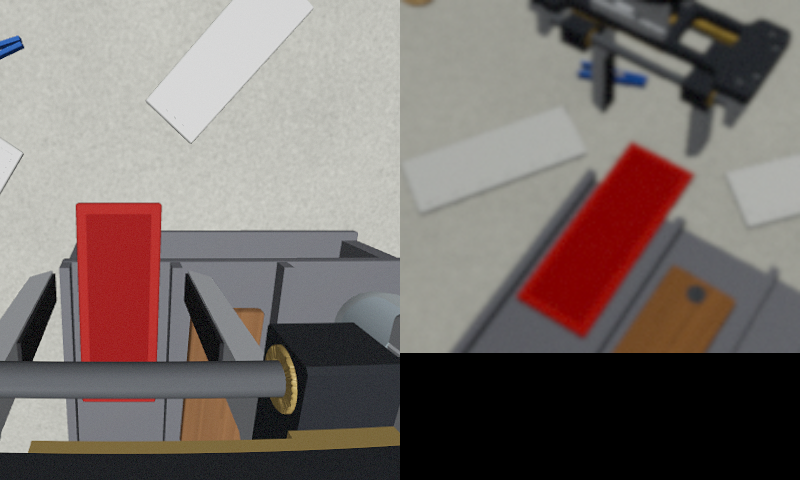

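```bash
python3 - <<'E'
from st import *
k=cap('wrist')
u=np.array([.9966,.082]); e=np.array([.5335,.0748])
print(1000*((toplane(k,[[366,263],[374,262.5],[474,261]],.12)[:,:2]-e)@u), -k['R'].T@k['t'])
E
```

```text
t 10.7 p [515.3  72.6 233.8] yawY 94.65 zax [-2.e-04  1.e-04 -1.e+00] F [-0.3 -0.8 -0.5] open 78.5 g 0.0
[-0.55634992 -0.96507847 -1.91913462] [0.44015139 0.06592592 0.39037297]
```

Request:
{"fn": "play_rows", "kwargs": {
  "commands": [
    [94,2,-0.5,-10,0,0,0],
    [94,0,0,-10,0,0,0],
    [94,0,0,-10,0,0,0],
    [94,0,0,-15,0,0,0],
    [94,0,0,-20,0,0,0],
    [94,0,0,-20,0,0,0],
    [94,0,0,-15,0,0,0],
    [94,0,0,-7.3,0,0,0]
  ]
}}

```text
t: 11.42
ee_pos: [0.5149, 0.072, 0.1234]
eef_rot: [-0.003, -0.041, 0.999, 0.0]
ft_force: [0.1, -0.9, -1.1]
opening: 0.0942
gripper_force: 0.0
```

Request:
{"fn": "play_rows", "kwargs": {
  "commands": [
    [80,0,0,0,0,0,0],
    [76,0,0,0,0,0,0],
    [73,0,0,0,0,0,0],
    [72,0,0,0,0,0,0],
    [71,0,0,0,0,0,0],
    [70,0,0,0,0,0,0],
    [69,0,0,0,0,0,0],
    [68,0,0,0,0,0,0]
  ],
  "newtons": 15
}}

```text
t: 12.08
ee_pos: [0.5172, 0.0721, 0.1269]
eef_rot: [0.0, -0.041, 0.999, 0.0]
ft_force: [-1.4, -0.4, 0.4]
opening: 0.0681
gripper_force: 0.0
```

```bash
python3 pl.py
```

```text
t 12.08 p [517.2  72.1 126.9] yawY 94.65 zax [ 6.e-04  1.e-04 -1.e+00] F [-1.4 -0.4  0.4] open 68.1 g 0.0
[  249   235   140   127 16986] front vs edge mm -51.60061101019634 -51.54936548146858 sides [-34.56294095  29.45817516]
-34.573280302345005 29.682634800905603
-35.08395409458659 29.93371774203075
```

Close gently, then firm up the grip.

Request:
{"fn": "play_rows", "kwargs": {
  "commands": [
    [67,0,0,0,0,0,0],
    [66,0,0,0,0,0,0],
    [64,0,0,0,0,0,0],
    [60,0,0,0,0,0,0],
    [60,0,0,0,0,0,0],
    [60,0,0,0,0,0,0],
    [60,0,0,0,0,0,0],
    [60,0,0,0,0,0,0]
  ],
  "newtons": 15
}}

```text
t: 12.8
ee_pos: [0.5171, 0.072, 0.1266]
eef_rot: [-0.0, -0.041, 0.999, -0.0]
ft_force: [-0.2, -1.1, 0.8]
opening: 0.066
gripper_force: 15.0
```

Request:
{"fn": "play_rows", "kwargs": {
  "commands": [
    [55,0,0,0,0,0,0],
    [55,0,0,0,0,0,0],
    [55,0,0,0,0,0,0],
    [55,0,0,0,0,0,0],
    [55,0,0,1,0,0,0],
    [55,0,0,1,0,0,0],
    [55,0,0,1,0,0,0],
    [55,0,0,1,0,0,0]
  ],
  "newtons": 55
}}

```text
t: 13.47
ee_pos: [0.5166, 0.0723, 0.1302]
eef_rot: [-0.001, -0.041, 0.999, 0.0]
ft_force: [-0.3, 0.5, -2.7]
opening: 0.0651
gripper_force: 55.0
```

Request:
{"fn": "play_rows", "kwargs": {
  "commands": [
    [55,0,0,2,0,0,0],
    [55,0,0,3,0,0,0],
    [55,0,0,4,0,0,0],
    [55,0,0,5,0,0,0],
    [55,0,0,6,0,0,0],
    [55,0,0,6,0,0,0],
    [55,0,0,5,0,0,0],
    [55,0,0,5,0,0,0]
  ]
}}

```text
t: 14.13
ee_pos: [0.5173, 0.0721, 0.1674]
eef_rot: [0.0, -0.041, 0.999, 0.0]
ft_force: [0.4, 0.4, -2.5]
opening: 0.0651
gripper_force: 55.0
```

```bash
python3 pl.py; python3 -c "
from h import *
c=cap('scene'); o=cv2.resize(c['img'][180:360,220:400,::-1],(540,540)); a=cv2.imread('pics/wl.png')
p=np.zeros((540,800,3),np.uint8); p[:,:540]=o; p[:480,540:]=a[:,200:460]; cv2.imwrite('pics/o2.png',p)"
```

```text
t 14.13 p [517.3  72.1 167.4] yawY 94.65 zax [ 7.e-04  1.e-04 -1.e+00] F [ 0.4  0.4 -2.5] open 65.1 g 55.0
[  251   236   140   126 16852] front vs edge mm -40.481568978672136 -40.42512043165557 sides [-42.20209866  38.62379258]
-42.36478031589314 39.087162194347364
-42.86717193280613 38.47676343792082
```

View pics/o2.png

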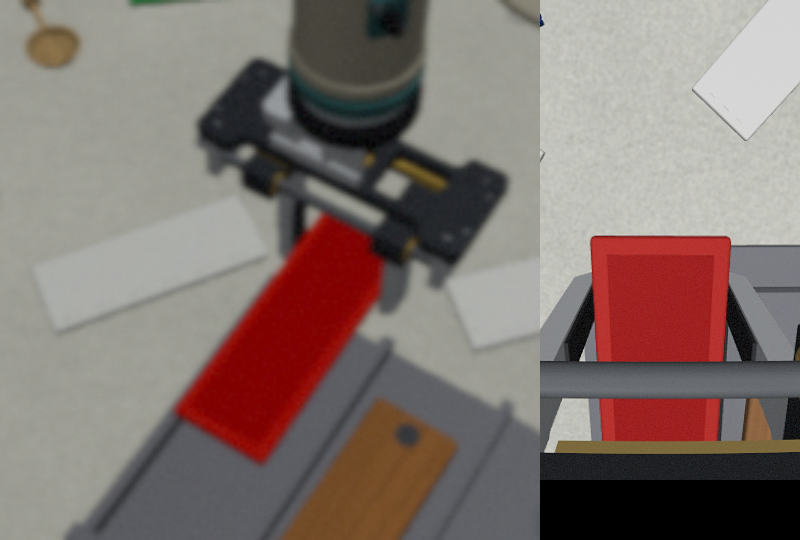

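Plate is held level. Move toward a spot where the wrist camera sees the tumbler.

Request:
{"fn": "play_rows", "kwargs": {
  "commands": [
    [55,0,0,8,0,0,0],
    [55,0,0,14,0,0,0],
    [55,0,0,18,0,0,0],
    [55,0,-4,18,0,0,0],
    [55,0,-8,14,0,0,0],
    [55,3,-12,8,0,0,0],
    [55,5,-14,4,0,0,0],
    [55,6,-16,0,0,0,0]
  ]
}}

```text
t: 14.9
ee_pos: [0.5316, 0.0174, 0.2519]
eef_rot: [0.001, -0.041, 0.999, -0.0]
ft_force: [0.4, -0.1, -3.2]
opening: 0.0652
gripper_force: 55.0
```

Request:
{"fn": "play_rows", "kwargs": {
  "commands": [
    [55,8,-18,0,0,0,0],
    [55,8,-18,0,0,0,0],
    [55,8,-18,0,0,0,0],
    [55,8,-18,0,0,0,0],
    [55,8,-18,0,0,0,0],
    [55,8,-18,0,0,0,0],
    [55,8,-18,0,0,0,0],
    [55,8,-18,0,0,0,0]
  ]
}}

```text
t: 15.57
ee_pos: [0.5951, -0.1276, 0.25]
eef_rot: [-0.001, -0.04, 0.999, 0.0]
ft_force: [0.3, 0.3, -2.3]
opening: 0.0654
gripper_force: 55.0
```

Request:
{"fn": "play_rows", "kwargs": {
  "commands": [
    [55,8,-18,0,0,0,0],
    [55,8,-18,0,0,0,0],
    [55,8,-18,0,0,0,0],
    [55,8,-18,0,0,0,0],
    [55,5,-14,0,0,0,0],
    [55,3,-10,0,0,0,0],
    [55,0,-5,0,0,0,0],
    [55,0,0,0,0,0,0]
  ]
}}

```text
t: 16.23
ee_pos: [0.6347, -0.228, 0.25]
eef_rot: [-0.001, -0.04, 0.999, 0.0]
ft_force: [-0.1, 0.0, -2.4]
opening: 0.065
gripper_force: 55.0
```

```bash
python3 - <<'E'
from st import *
k=cap('wrist'); c=cap('top'); s=cap('scene')
a=np.hstack([k['img'][:480,150:550,::-1], np.vstack([cv2.resize(c['img'][130:250,380:513,::-1],(400,360))])[:360]] ) if False else None
o=np.zeros((600,800,3),np.uint8); o[:480,:450]=k['img'][:,100:550,::-1]
o[:300,450:]=cv2.resize(c['img'][130:230,390:507,::-1],(350,300),interpolation=cv2.INTER_CUBIC)
o[300:,450:]=cv2.resize(s['img'][190:290,160:277,::-1],(350,300),interpolation=cv2.INTER_CUBIC)
cv2.imwrite('pics/o3.png',o)
print('rim est in wrist',proj(k,[[.563,-.26,.085]]))
E
```

```text
t 16.23 p [ 634.7 -228.   250. ] yawY 94.58 zax [-1.2e-03  3.0e-04 -1.0e+00] F [-0.1  0.  -2.4] open 65.0 g 55.0
rim est in wrist [[290.96582826 146.14706299]]
```

View pics/o3.png

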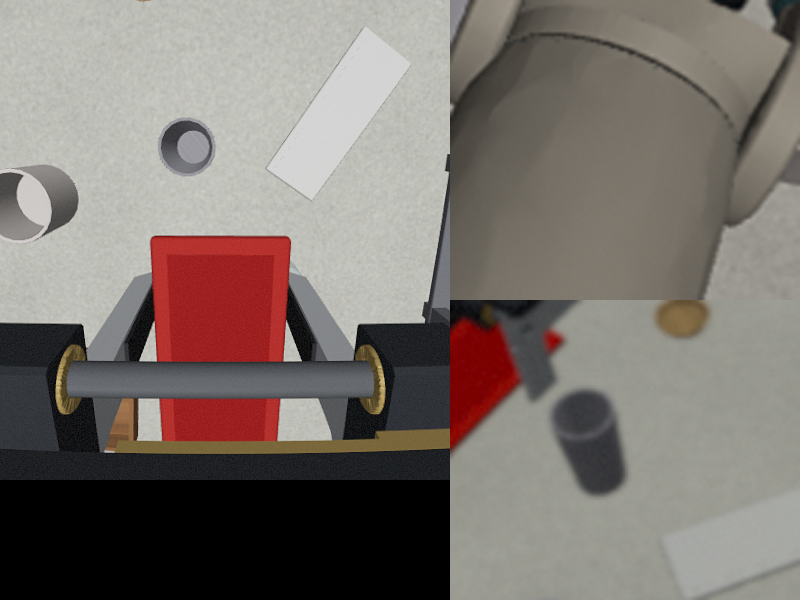

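The tumbler rim is centred at wrist px (287.5,147) and the plate front at row 236, cols 251–391. Measure both with the same camera to cancel bias.

```bash
python3 - <<'E'
from st import *
k=cap('wrist'); o=telemetry.get_obs(); p=o['ee_pos']
r=toplane(k,[[287.5,147]],.085)[0]; print('rim',r)
im=k['img'].astype(int); m=((im[...,0]>90)&(im[...,1]<80)&(im[...,2]<80)); m[360:]=0
P=toplane(k,np.argwhere(m)[:,::-1],p[2]+.0004)[:,:2]
th=np.radians(4.62);u=np.array([np.cos(th),np.sin(th)]);v=np.array([-u[1],u[0]])
a=(P-p[:2])@u;b=(P-p[:2])@v
s=(a>a.min()+.003)&(a<a.min()+.03); 
print('front',a.min()*1e3,'sides',b[s].min()*1e3,b[s].max()*1e3)
for lo in (.003,.02,.035):
    q=(a>a.min()+lo)&(a<a.min()+lo+.004); print('mid',500*(b[q].min()+b[q].max()),'w',1000*(b[q].max()-b[q].min()))
ctr=a.min()+.09; mid=(b[s].min()+b[s].max())/2
print('centre offset along',ctr*1e3,'move TCP by mm',1e3*(r[:2]-(p[:2]+u*ctr+v*mid)))
# pitch from scene: back corners predicted
c=cap('scene')
for z in (0,-.005,-.01): print(z,[proj(c,[[*(p[:2]+u*(a.min()+.18)+v*(mid+h)),p[2]+.0004+z]])[0].round(1) for h in (-.033,.033)])
im=c['img'].astype(int); m=((im[...,0]>90)&(im[...,1]<45)&(im[...,2]<45)).astype(np.uint8)
l=cv2.connectedComponentsWithStats(m);i=1+np.argmax(l[2][1:,4]);q=np.argwhere(l[1]==i)[:,::-1]
h=cv2.approxPolyDP(cv2.convexHull(q.astype(np.int32)),3,True);print(h.reshape(-1,2).tolist())
E
```

```text
t 16.38 p [ 634.7 -226.   250.7] yawY 94.68 zax [-4.e-04  9.e-04 -1.e+00] F [-0.4  1.  -2.4] open 64.9 g 55.0
rim [ 0.56415843 -0.26110914  0.085     ]
front -34.80312638930815 sides -33.19482067895714 31.728091417868967
mid -0.47555114624903483 w 64.4036750796948
mid -0.6791821129267448 w 64.81454706159143
mid -0.7469207388020073 w 64.34502992233162
centre offset along 55.19687361069185 move TCP by mm [-125.66913132  -38.92578355]
0 [array([102.3, 249.7]), array([129. , 266.3])]
-0.005 [array([103.4, 251.3]), array([130. , 267.9])]
-0.01 [array([104.4, 252.9]), array([131. , 269.5])]
[[176, 198], [182, 217], [132, 266], [106, 253], [163, 197]]
```

Request:
{"fn": "play_rows", "kwargs": {
  "commands": [
    [55,-6,-2,0,0,0,0],
    [55,-14,-4,0,0,0,0],
    [55,-20,-6.5,0,0,0,0],
    [55,-25,-7.5,0,0,0,0],
    [55,-25,-7.5,0,0,0,0],
    [55,-20,-6,-6,0,0,0],
    [55,-12,-4,-10,0,0,0],
    [55,-4,-1.5,-14,0,0,0]
  ]
}}

```text
t: 17.15
ee_pos: [0.507, -0.2664, 0.2221]
eef_rot: [0.001, -0.04, 0.999, -0.001]
ft_force: [0.3, 0.1, -2.1]
opening: 0.065
gripper_force: 55.0
```

Request:
{"fn": "play_rows", "kwargs": {
  "commands": [
    [55,0,0,-15,0,0,0],
    [55,0,0,-18,0,0,0],
    [55,0,0,-20,0,0,0],
    [55,0,0,-18,0,0,0],
    [55,0,0,-14,0,0,0],
    [55,0,0,-10,0,0,0],
    [55,0,0,-5,0,0,0],
    [55,0,0,-2,0,0,0]
  ]
}}

```text
t: 17.82
ee_pos: [0.5087, -0.2656, 0.1182]
eef_rot: [-0.0, -0.041, 0.999, 0.0]
ft_force: [0.4, 0.4, -2.5]
opening: 0.0654
gripper_force: 55.0
```

```bash
python3 - <<'E'
from st import *
c=cap('scene'); t=cap('top'); o=np.zeros((600,800,3),np.uint8)
o[:,:480]=cv2.resize(c['img'][170:295,150:250,::-1],(480,600),interpolation=cv2.INTER_CUBIC)
o[:400,480:]=cv2.resize(t['img'][130:260,380:484,::-1],(320,400),interpolation=cv2.INTER_CUBIC); cv2.imwrite('pics/o4.png',o)
E
```

```text
t 17.82 p [ 508.7 -265.6  118.2] yawY 94.67 zax [-7.e-04  5.e-04 -1.e+00] F [ 0.4  0.4 -2.5] open 65.4 g 55.0
```

View pics/o4.png

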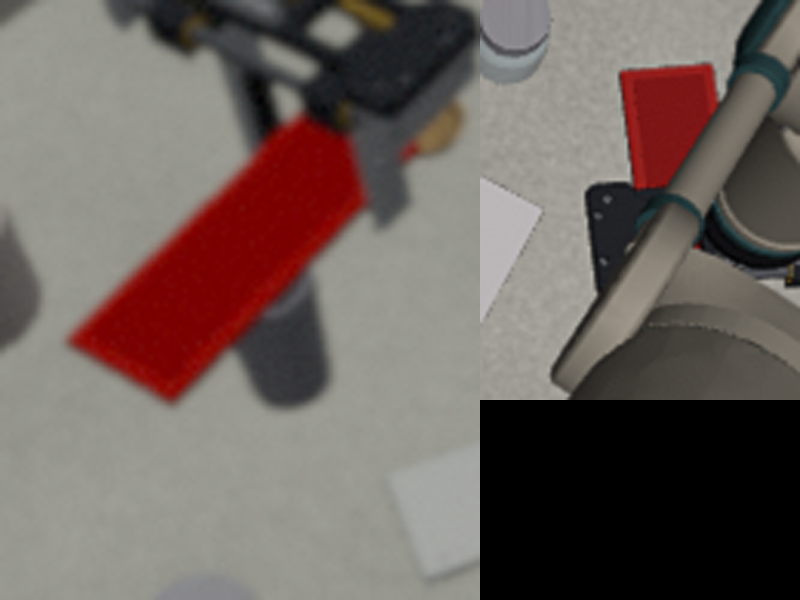

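The plate is centred over the tumbler, with its rear half clear in both views (back corners at scene (164.2,241.3),(186.5,254) and top (426,153.4),(455.4,151.4)). Check pitch by triangulating.

```bash
python3 - <<'E'
from st import *
c=cap('scene'); t=cap('top'); p=telemetry.get_obs()['ee_pos']
th=np.radians(4.65);u=np.array([np.cos(th),np.sin(th)]);v=np.array([-u[1],u[0]])
for z in (.1,.11,.1186,.125):
    A=toplane(c,[[164.2,241.3],[186.5,254]],z)[:,:2]-[.0003,.0032]; B=toplane(t,[[455.4,151.4],[426.1,153.4]],z)[:,:2]+[.0022,.0021]
    print(z,np.round(1e3*(A-B),1).tolist(),'scene',np.round(1e3*A,0).tolist(),'top',np.round(1e3*B,0).tolist())
b=p[:2]+u*(.1452)-v*.0007; print('pred back',[(b+v*h)*1e3 for h in (-.033,.033)])
E
```

```text
t 17.92 p [ 509.3 -266.   119. ] yawY 94.67 zax [ 6.e-04 -4.e-04 -1.e+00] F [ 0.3 -0.2 -2.6] open 65.1 g 55.0
0.1 [[-7.6, -8.0], [-9.3, -7.0]] scene [[653.0, -296.0], [647.0, -231.0]] top [[660.0, -288.0], [656.0, -224.0]]
0.11 [[-0.6, -2.8], [-2.2, -1.9]] scene [[656.0, -288.0], [651.0, -224.0]] top [[657.0, -286.0], [653.0, -222.0]]
0.1186 [[5.5, 1.7], [3.9, 2.4]] scene [[659.0, -282.0], [653.0, -218.0]] top [[654.0, -283.0], [650.0, -221.0]]
0.125 [[10.0, 5.0], [8.4, 5.6]] scene [[661.0, -277.0], [656.0, -214.0]] top [[651.0, -282.0], [647.0, -219.0]]
pred back [array([ 657.1489421 , -288.11417242]), array([ 651.79840477, -222.33141061])]
```

Rear droops about 5 mm, so pitch up 0.03 rad, then descend gently.

Request:
{"fn": "play_rows", "kwargs": {
  "commands": [
    [55,0,0,0,0,-0.01,0],
    [55,0,0,0,0,-0.01,0],
    [55,0,0,0,0,-0.01,0],
    [55,0,0,-5,0,0,0],
    [55,0,0,-6,0,0,0],
    [55,0,0,-6,0,0,0],
    [55,0,0,-3,0,0,0],
    [55,0,0,0,0,0,0]
  ]
}}

```text
t: 18.68
ee_pos: [0.5084, -0.2654, 0.0972]
eef_rot: [0.014, -0.041, 0.999, 0.0]
ft_force: [0.4, -1.3, -2.5]
opening: 0.0654
gripper_force: 55.0
```

Request:
{"fn": "play_rows", "kwargs": {
  "commands": [
    [55,0,0,-1,0,0,0],
    [55,0,0,-1,0,0,0],
    [55,0,0,-0.5,0,0,0],
    [55,0,0,-0.5,0,0,0],
    [55,0,0,0,0,0,0],
    [55,0,0,0,0,0,0],
    [55,0,0,0,0,0,0],
    [55,0,0,0,0,0,0]
  ]
}}

```text
t: 19.35
ee_pos: [0.5091, -0.2659, 0.0957]
eef_rot: [0.015, -0.041, 0.999, -0.001]
ft_force: [-0.4, 0.4, -2.8]
opening: 0.0653
gripper_force: 55.0
```

```bash
python3 st.py
```

```text
t 19.35 p [ 509.1 -265.9   95.7] yawY 94.65 zax [ 0.0301 -0.     -0.9995] F [-0.4  0.4 -2.8] open 65.3 g 55.0
```

Request:
{"fn": "play_rows", "kwargs": {
  "commands": [
    [55,0,0,-0.5,0,0,0],
    [55,0,0,-0.5,0,0,0],
    [55,0,0,-0.5,0,0,0],
    [55,0,0,-0.5,0,0,0],
    [55,0,0,0,0,0,0],
    [55,0,0,0,0,0,0],
    [55,0,0,0,0,0,0],
    [55,0,0,0,0,0,0]
  ]
}}

```text
t: 20.02
ee_pos: [0.5091, -0.2659, 0.0936]
eef_rot: [0.015, -0.041, 0.999, -0.001]
ft_force: [-0.2, -0.2, -2.9]
opening: 0.0652
gripper_force: 55.0
```

Request:
{"fn": "play_rows", "kwargs": {
  "commands": [
    [55,0,0,-0.5,0,0,0],
    [55,0,0,0,0,0,0],
    [55,0,0,-0.5,0,0,0],
    [55,0,0,0,0,0,0],
    [55,0,0,0,0,0,0],
    [55,0,0,0,0,0,0],
    [55,0,0,0,0,0,0],
    [55,0,0,0,0,0,0]
  ]
}}

```text
t: 20.68
ee_pos: [0.5091, -0.2659, 0.0926]
eef_rot: [0.015, -0.041, 0.999, -0.001]
ft_force: [1.1, 0.7, -2.1]
opening: 0.0652
gripper_force: 55.0
```

Request:
{"fn": "play_rows", "kwargs": {
  "commands": [
    [55,0,0,-0.5,0,0,0],
    [55,0,0,0,0,0,0],
    [55,0,0,0,0,0,0],
    [55,0,0,0,0,0,0],
    [55,0,0,0,0,0,0],
    [55,0,0,0,0,0,0],
    [55,0,0,0,0,0,0],
    [55,0,0,0,0,0,0]
  ]
}}

```text
t: 21.35
ee_pos: [0.5091, -0.2659, 0.0921]
eef_rot: [0.015, -0.041, 0.999, -0.001]
ft_force: [0.4, -1.4, -2.4]
opening: 0.0652
gripper_force: 55.0
```

Request:
{"fn": "play_rows", "kwargs": {
  "commands": [
    [55,0,0,-0.5,0,0,0],
    [55,0,0,0,0,0,0],
    [55,0,0,0,0,0,0],
    [55,0,0,0,0,0,0],
    [55,0,0,0,0,0,0],
    [55,0,0,0,0,0,0],
    [55,0,0,0,0,0,0],
    [55,0,0,0,0,0,0]
  ]
}}

```text
t: 22.02
ee_pos: [0.5091, -0.2659, 0.0916]
eef_rot: [0.015, -0.041, 0.999, -0.001]
ft_force: [0.2, 0.2, -2.1]
opening: 0.0651
gripper_force: 55.0
```

```bash
python3 st.py; python3 -c "
from station import telemetry;print(telemetry.get_obs()['ft_torque'])"
```

```text
t 22.02 p [ 509.1 -265.9   91.6] yawY 94.65 zax [ 3.000e-02  1.000e-04 -9.995e-01] F [ 0.2  0.2 -2.1] open 65.1 g 55.0
[-0.03413014  0.20896743 -0.03956871]
```

Request:
{"fn": "play_rows", "kwargs": {
  "commands": [
    [55,0,0,-0.5,0,0,0],
    [55,0,0,0,0,0,0],
    [55,0,0,0,0,0,0],
    [55,0,0,0,0,0,0],
    [55,0,0,0,0,0,0],
    [55,0,0,0,0,0,0],
    [55,0,0,0,0,0,0],
    [55,0,0,0,0,0,0]
  ]
}}

```text
t: 22.68
ee_pos: [0.5091, -0.266, 0.0912]
eef_rot: [0.015, -0.041, 0.999, -0.001]
ft_force: [-0.6, -0.4, -0.7]
opening: 0.065
gripper_force: 55.0
```

```bash
python3 -c "
from st import *
print(telemetry.get_obs()['ft_torque'])
c=cap('scene'); im=c['img'].astype(int); m=((im[...,0]>90)&(im[...,1]<45)&(im[...,2]<45)).astype(np.uint8)
l=cv2.connectedComponentsWithStats(m);i=1+np.argmax(l[2][1:,4]);q=np.argwhere(l[1]==i)[:,::-1]
q=np.array(cv2.approxPolyDP(cv2.convexHull(q.astype(np.int32)),3,True)).reshape(-1,2);print(q.tolist())
t=cap('top'); im=t['img'].astype(int); m=((im[...,0]>90)&(im[...,1]<45)&(im[...,2]<45)).astype(np.uint8)
l=cv2.connectedComponentsWithStats(m);i=1+np.argmax(l[2][1:,4]);q=np.argwhere(l[1]==i)[:,::-1]
q=np.array(cv2.approxPolyDP(cv2.convexHull(q.astype(np.int32)),2,True)).reshape(-1,2);print(q.tolist())
"
```

```text
t 22.68 p [ 509.1 -266.    91.2] yawY 94.65 zax [ 0.0301 -0.     -0.9995] F [-0.6 -0.4 -0.7] open 65.0 g 55.0
[0.05349337 0.2579435  0.02316878]
[[224, 206], [225, 221], [190, 256], [168, 247], [210, 203]]
[[439, 197], [428, 194], [424, 157], [452, 155], [455, 174]]
```

Contact has begun: force went from -2.4 to -0.7 N. A touch more, then relax the grip and open slowly.

Request:
{"fn": "play_rows", "kwargs": {
  "commands": [
    [55,0,0,-0.3,0,0,0],
    [55,0,0,0,0,0,0],
    [55,0,0,0,0,0,0],
    [55,0,0,0,0,0,0],
    [55,0,0,0,0,0,0],
    [55,0,0,0,0,0,0],
    [55,0,0,0,0,0,0],
    [55,0,0,0,0,0,0]
  ]
}}

```text
t: 23.45
ee_pos: [0.5091, -0.266, 0.0909]
eef_rot: [0.015, -0.041, 0.999, -0.001]
ft_force: [-1.0, 1.1, 1.8]
opening: 0.0651
gripper_force: 55.0
```

Request:
{"fn": "play_rows", "kwargs": {
  "commands": [
    [55,0,0,0,0,0,0],
    [55,0,0,0,0,0,0],
    [55,0,0,0,0,0,0],
    [55,0,0,0,0,0,0],
    [55,0,0,0,0,0,0],
    [55,0,0,0,0,0,0],
    [55,0,0,0,0,0,0],
    [55,0,0,0,0,0,0]
  ],
  "newtons": 6
}}

```text
t: 24.12
ee_pos: [0.5092, -0.2659, 0.0908]
eef_rot: [0.015, -0.041, 0.999, -0.001]
ft_force: [-1.5, 1.1, 2.5]
opening: 0.066
gripper_force: 6.0
```

Request:
{"fn": "play_rows", "kwargs": {
  "commands": [
    [66,0,0,0,0,0,0],
    [67,0,0,0,0,0,0],
    [68,0,0,0,0,0,0],
    [69,0,0,0,0,0,0],
    [70,0,0,0,0,0,0],
    [72,0,0,0,0,0,0],
    [75,0,0,0,0,0,0],
    [80,0,0,0,0,0,0]
  ]
}}

```text
t: 24.78
ee_pos: [0.5091, -0.2659, 0.0907]
eef_rot: [0.015, -0.041, 0.999, -0.001]
ft_force: [0.5, -0.1, 0.9]
opening: 0.0783
gripper_force: 0.0
```

Request:
{"fn": "play_rows", "kwargs": {
  "commands": [
    [94,0,0,0,0,0,0],
    [94,0,0,0,0,0,0],
    [94,0,0,0,0,0,0],
    [94,0,0,0,0,0,0],
    [94,0,0,2,0,0,0],
    [94,0,0,5,0,0,0],
    [94,0,0,10,0,0,0],
    [94,0,0,15,0,0,0]
  ]
}}

```text
t: 25.45
ee_pos: [0.5085, -0.2655, 0.1228]
eef_rot: [0.014, -0.041, 0.999, 0.0]
ft_force: [-0.4, -0.3, -0.1]
opening: 0.094
gripper_force: 0.0
```

Request:
{"fn": "play_rows", "kwargs": {
  "commands": [
    [94,0,0,20,0,0,0],
    [94,0,0,25,0,0,0],
    [94,0,0,25,0,0.01,0],
    [94,-10,0,25,0,0.01,0],
    [94,-20,0,15,0,0.01,0],
    [94,-30,0,0,0,0,0],
    [94,-30,0,0,0,0,0],
    [94,-20,0,0,0,0,0]
  ]
}}

```text
t: 26.12
ee_pos: [0.3971, -0.2656, 0.2342]
eef_rot: [0.0, -0.041, 0.999, -0.001]
ft_force: [0.3, 0.4, -0.7]
opening: 0.0938
gripper_force: 0.0
```

```bash
python3 - <<'E'
from st import *
for n,bias in (('scene',[.0003,.0032]),('top',[-.0022,-.0021]),('wrist',[0,0])):
    k=cap(n,'f_'+n+'.png'); im=k['img'].astype(int); m=((im[...,0]>80)&(im[...,1]<60)&(im[...,2]<60)).astype(np.uint8)
    l=cv2.connectedComponentsWithStats(m);i=1+np.argmax(l[2][1:,4]); P=toplane(k,np.argwhere(l[1]==i)[:,::-1],.092)[:,:2]-bias
    print(n,l[2][i],cv2.minAreaRect(P.astype(np.float32)))
E
```

```text
t 26.12 p [ 397.1 -265.6  234.2] yawY 94.66 zax [ 2.0e-04 -1.1e-03 -1.0e+00] F [ 0.3  0.4 -0.7] open 93.8 g 0.0
scene [ 167  199   70   60 1651] ((0.5681020021438599, -0.2617468237876892), (0.17627403140068054, 0.06480314582586288), 5.614438056945801)
top [ 424  155   39   82 2391] ((0.5657444596290588, -0.2579679489135742), (0.17788444459438324, 0.06490844488143921), 4.453393936157227)
wrist [ 276  313   69   49 3314] ((0.49977821111679077, -0.267374724149704), (0.05182992294430733, 0.06465574353933334), 4.591024398803711)
```

```bash
python3 -c "
from station import workorder; print(workorder.close_job())"
```

```text
the job is handed in; nothing more can be done
None
```

The red plate was laid across the tumbler mouth and released, and the job is handed in at about 26 s. The last camera readings put it level and within about 3 mm of centre, with the arm clear of it. I did not re-measure the tumbler or the other objects after release.

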